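# Latch the decapping jig and pull a stuck cover off its canister

## Robot

A 7-joint arm with a two-finger parallel gripper is mounted at the origin on a cart in front of the work surface, level with it; the furniture and walls round the work are solid. World frame = base frame: x ahead of the robot, y to its left, z up, the work surface at z = 0. Lengths are in mm, angles in rad, forces in N, time in s.
With the tool pointing down it reaches from about 400 to 750 mm from the base axis. Payload 19.5 kg.
Tool frame: the origin (TCP) lies between the finger pads; the fingertips stand 22 mm ahead of it and the grasp point (between the pads) lies 3 mm ahead of it (tip_reach is the distance from the TCP to the fingertips, in mm); z points along the fingers, y is the line along which they close (so a half turn about z gives the same grasp; the last joint's range is limited). The gripper opens to 85 mm and grips with 20 to 120 N. Pads are 22 mm wide; open, the fingers measure 114 mm over their backs; the gripper's body (76 mm by 85 mm) begins 54 mm behind the grasp point. The pads swing forward as they close: fully open they stand 13 mm farther back than shut.
Start: joints at [1.071, 0.707, -0.028, 1.485, 0.022, 0.951, -0.075], TCP at [254.126, -515.769, 253.268] pointing down, gripper open.
Joint ranges: [-2.71, 2.71], [-0.32, 2.16], [-1.57, 1.52], [0, 2.45], [-1.46, 4.6], [0, 2.02], [-2.83, 2.83]. Speed limits (rad/s): [1.89, 1.89, 2.57, 2.57, 3.01, 3.01, 3.01].

## Interface

Orientations are given as a unit quaternion [x, y, z, w].
In Python, from bench import state, camera, get_calibration, job_done, regions_of, tip_of, tip_reach gives the robot as it stands. The module is installed in compiled form; this text tells all that it offers.
- The arm moves only by the tool drive_tool, never from a script. Its argument "deltas" is a list of rows, each a list of 6 numbers: the shift along the tool's x, y, z in units of 0.025 m (1.0 is 0.025 m), then the turn, a rotation vector about the tool's x, y, z in units of 5 degrees (1.0 is 5 degrees). A call has 1 to 20 rows; each row shifts and turns the commanded pose from where the row before left it, along the tool's axes as they then stand; what a row does not reach is not made up. A row lasts 1/12 s, in which the tool goes at most 41.7 mm and 7.16 degrees, less where a joint would pass 70% of its speed; a pose out of reach is approached as far as the arm can. A call with a number of a shift or a turn outside -1 to 1 is refused whole. A call with a gripper value outside its range is refused whole. "grip" is the opening, from 0 (shut) to 1 (fully open), set as the call begins (left out, the last holds). The fingers move at their own pace and stop on an object; "grip_force" is the grip in N (left out, the last holds). Time passes only in rows, so rows that do not move let the fingers close. It gives the time, the measured TCP pose, the force, the opening and the grip force at its end, in the units of the state.
- state(): the state, without advancing time (a new reading comes with each control period).
- camera(name): name is "scene" or "top" or "wrist"; returns the picture (384x512x3 uint8, red, green, blue); there is no depth.
- get_calibration(name): a dict with "fx", "fy", "cx", "cy" (pixels), "world_from_camera" (4x4, takes a point from camera to world coordinates); the wrist camera has in their place "hand_eye" (4x4, takes a point from camera to tool coordinates, whose origin is the TCP and whose axes are the flange's). Camera axes: x right, y down, z forward; pixel columns grow to the right and rows downward; lengths in mm; the calibration is good to about 2 mm. The wrist camera is an equidistant fisheye: a pixel r from the principal point sees the ray r / f radians off the axis. A picture is of the moment at which its call begins: read the wrist's pose just before it. get_calibration takes no time and is no camera call.
- job_done(): hands the job in; it is judged then, once.
Trained networks look in the newest picture that a camera, given by its name, has taken for a name from the list of things; names that differ only in an ending like _2 or _b are one class to them, and where a whole thing is asked for, a point or a joint stands for the part that bears it (a point fixed in the world has none). Each returns a list of dicts, best first, with "conf" (0 to 1); they miss things now and then, are a little off and sometimes report something else, mostly with a low value. They report only what shows in the picture. A call takes as long as a camera call. They do not tell look-alikes from the thing itself.
- regions_of(target, camera): "mask" (384x512 bool, what is visible of it) and "position" ([column, row] in pixels, amid what is visible of it).
- tip_of(target, camera): "position" ([column, row] in pixels: a listed point, or the origin of a listed thing).
The state is a dict: "time": time; "q": joint angles; "joint_velocities": joint speeds; "joint_efforts": joint torques, N m; "eef_pos": TCP position; "orientation": TCP orientation; "ft_force": force on the tool from outside, world axes, zero at the start; "ft_torque": the same for the moment, N m; "width": opening from 0.0 (shut) to 1.0 (fully open); "finger_force": force on a finger pad.
Only numpy, scipy, OpenCV 4.12 (cv2) and the standard library are available. Lean on these libraries where they do the work, as an engineer would, in place of code of your own. Each camera call takes 0.05 s, during which the arm holds its last target. There are 200 camera calls.

## Task

Open the stuck canister in the decapping jig: press the jig's sprung lever down until its hidden catch holds it by itself, without forcing it against the stop, so that the canister's foot is clamped. Then pull the cover straight up off the canister without lifting the canister along with it, and stand the cover upright, mouth down, flat on the clear floor of the steel tray. Leave the lever latched and the canister in the jig, do not drop the cover, and leave the other things where they are.

Things in the scene. Friction and masses are not known exactly. Their poses are not given: they have to be found in the camera images.
- jig: Decapping jig, fixed (its place differs each time): aluminium base plate 228 x 150 mm, top 10 mm above the worktop. Origin on the worktop under the centre of the canister's nest; its -x side faces the robot. Its yoke lever is hinged behind (+x) and its two arms pass both sides of the canister (outer faces at y = +-52 mm) to a black ribbed press pad in front.
- hinge (a point): Middle of the lever's hinge axis: jig x = +100 mm, 40 mm above the worktop; the axis runs along the jig's y.
- latch_top (a point): Centre of the open top of the grey latch housing (48 mm in x, 44 mm in y, 86 mm above the worktop, jig x = -75 mm). In it a spring catch takes hold of a bar of the lever, 175 mm from the hinge. The catch's height was set by the last user: it differs by up to 26 mm each time and cannot be read off.
- press_pad (a point): Centre of the top face of the lever's black ribbed press pad (52 mm along the lever, 104 mm in y), 238 mm from the hinge axis. Its x axis points along the lever to the hinge, y along the hinge axis, z out of the pad's top. It swings with the lever on an arc about the hinge.
- lever (a joint): Lever angle, rad: 0 = sprung open (arms 0.5 rad above level), 0.5 = level. Springs back unless caught. At 0.35 to 0.52 the catch snaps in; 1.5 mm further the bar meets a stiff rubber buffer (10 N/mm) on the catch. Pushing at the pad takes 1 to 3 N at first, up to 17 N before the click; 20 to 25 N means it bears on the buffer, over 40 N is forcing. Caught and let go it stays between 0.34 and 0.51.
- canister: The inner part: open square steel canister, 50 x 50 mm, 58 mm tall, on a flat foot 72 (x) x 116 (y) x 6 mm, 0.13 to 0.23 kg, loose between low rails (2 mm play) on the jig's base plate. Origin under the centre of its foot. Unless the lever's two sprung feet press on its foot, it comes up with the cover.
- cover: The outer part: aluminium push-on cover, 62 x 62 mm, 3 mm walls, 70 mm tall, open below, 0.14 kg, with a black rib on top. Origin at the centre of its mouth (lower rim), z up. It stands on the canister's foot (mouth 16 mm above the worktop), 3 mm play, held by two spring cheeks inside that need a pull of 3 to 7 N besides its weight; free once raised by 58 mm.
- cover_rib (a point): Centre of the grip rib on the cover: 16 mm thick (cover's x), 56 mm long (cover's y), 26 mm tall, 83 mm above the mouth; the cover's flat top lies 13 mm below this point.
- tray: Steel instrument tray, fixed, 193 (x) x 253 (y) mm, rim 18 mm high, floor 2 mm above the worktop. Origin on the worktop under its centre. Forceps and a spatula lie along x near its own -y edge (y = -113 to -74 mm); the rest is clear.
- forceps: Curved steel forceps, 115 mm long, lying in the tray; leave them.
- spatula: Micro spatula, 167 mm long, lying in the tray beside the forceps; leave it.
- vial: Small screw-cap jar, 34 mm wide, 60 mm tall, standing behind the jig; leave it.
There are look-alikes about, which are no part of the job. What is shaped like the cover but blue or yellow is not meant.

How it is judged (in metres and radians):
On the way, in this order (a step that is already met when the one before it is completed fails the run):
1. the lever is caught: it stays down with nothing touching the jig (value of joint lever above 0.3 rad and velocity of joint lever between -0.05 and 0.05 rad/s and contact force between each of the fingers, the arm and jig below 0.3 N), for 0.3 s.
2. the cover is off: its mouth is above the canister's open top (z of cover in the frame of canister above 0.066 m and value of joint lever above 0.3 rad), for 0.1 s.
At the end, for the whole second after the job is handed in: Lever still latched (past 0.30 rad). Canister in its nest: within 10 mm of the centre, lifted under 3 mm. Cover upright (0.06 rad), mouth down on the tray floor (within 4 mm; centre within 65 mm in x, 95 mm in y of the tray centre), let go, at rest (value of joint lever above 0.3 rad and z of canister in the frame of jig below 0.013 m and x of canister in the frame of jig between -0.01 and 0.01 m and y of canister in the frame of jig between -0.01 and 0.01 m and x of cover in the frame of tray between -0.065 and 0.065 m and y of cover in the frame of tray between -0.095 and 0.095 m and z of cover in the frame of tray below 0.006 m and angle between cover's own z axis and vertical below 0.06 rad and linear speed of cover below 0.02 m/s); the robot touches nothing.
It fails at once if the jig was pushed with more than 40 N (contact force between any of the fingers, the arm and jig above 40 N).
It fails at once if the canister was lifted out with the cover (more than 12 mm) or tipped (z of canister in the frame of jig above 0.022 m or angle between canister's own z axis and vertical above 0.2 rad).
It fails at once if the cover was let go in the air (height (world z) of cover above 0.06 m and contact force between the fingers and cover below 0.1 N).
It fails at once if the forceps, spatula or jar were shifted by more than 40 mm (distance of any of forceps, spatula, vial from where it was at the start of the episode above 0.04 m).
It also fails if it takes over 72 s, if anything falls off the work surface, if the arm or the gripper's body presses on something with over 40 N, if the wrist force passes 120 N, or if a joint passes its speed limit or range.

## Working session

There is one attempt and no reset: what is moved stays moved. The work goes in short steps, Python scripts to look and compute and a tool call to move; the robot and the scene stay as the last step left them, time stands still between calls to the robot, and variables do not carry over. Pictures are saved under pics/ and viewed, at most 10 in all, crops included, and the job is handed in when it is done.

Besides the shell and the picture viewer there is one more tool, called after ">>>" by a JSON object that holds its "fn" and its "kwargs". drive_tool: Moves the arm, as the interface text tells. Shifts and turns lie within -1 to 1; 1 stands for 0.025 m of shift or 5 degrees of turn. Its arguments: {"type":"object","properties":{"deltas":{"type":"array","items":{"type":"array","items":{"type":"number"}}},"grip":{"type":"number"},"grip_force":{"type":"number"}},"required":["deltas"]}

```bash
mkdir -p pics; cat > h.py <<'E'
import numpy as np,cv2
from bench import *
from scipy.spatial.transform import Rotation as R
def ray(cam,p):
    c=get_calibration(cam);T=np.array(c["world_from_camera"])
    d=np.array([(p[0]-c["cx"])/c["fx"],(p[1]-c["cy"])/c["fy"],1.]);return T[:3,3],T[:3,:3]@d
def onz(cam,p,z):
    o,d=ray(cam,p);return o+d*(z-o[2])/d[2]
def tri(p1,p2,c1="scene",c2="top"):
    o1,d1=ray(c1,p1);o2,d2=ray(c2,p2);A=np.stack([d1,-d2],1)
    s=np.linalg.lstsq(A,o2-o1,rcond=None)[0];a=o1+d1*s[0];b=o2+d2*s[1];return (a+b)/2,np.linalg.norm(a-b)
E
python3 - <<'E'
from h import *
np.set_printoptions(precision=1,suppress=True)
for c in("scene","top"):
    im=camera(c);cv2.imwrite(f"pics/{c}0.png",cv2.resize(im[:,:,::-1],(800,600)))
    for t in("hinge","latch_top","press_pad","cover_rib","cover","canister","tray","jig","vial","forceps"):
        print(c,t,[(np.round(d["position"],1).tolist(),round(d["conf"],2)) for d in tip_of(t,c)][:4])
s=state();print(s["time"],s["eef_pos"],s["orientation"],s["ft_force"],s["width"],tip_reach() if callable(tip_reach) else tip_reach)
E
```

```text
scene hinge [([179.6, 232.5], 0.9)]
scene latch_top [([243.2, 245.1], 0.73)]
scene press_pad [([253.7, 224.5], 0.97)]
scene cover_rib [([210.2, 227.5], 0.94), ([161.8, 279.9], 0.83), ([210.5, 184.1], 0.75), ([309.3, 220.7], 0.73)]
scene cover [([166.3, 310.5], 0.86), ([215.6, 255.6], 0.72), ([214.5, 204.2], 0.61), ([306.5, 248.2], 0.58)]
scene canister [([220.5, 257.8], 0.56)]
scene tray [([299.8, 168.4], 0.74)]
scene jig [([215.5, 263.2], 0.73)]
scene vial [([173.1, 231.0], 0.87)]
scene forceps [([253.8, 225.0], 0.67), ([310.0, 152.6], 0.59)]
top hinge []
top latch_top [([210.6, 225.5], 0.83)]
top press_pad [([205.6, 231.1], 0.94), ([213.1, 202.8], 0.64)]
top cover_rib [([209.7, 195.6], 0.85), ([262.2, 159.2], 0.68), ([157.1, 192.1], 0.58)]
top cover [([162.9, 195.6], 0.72), ([264.8, 165.0], 0.7), ([261.9, 251.9], 0.65), ([214.7, 198.3], 0.61)]
top canister [([213.7, 201.8], 0.76)]
top tray [([349.6, 201.0], 0.62)]
top jig [([214.9, 201.5], 0.8), ([209.2, 225.6], 0.42), ([384.7, 203.1], 0.38)]
top vial [([226.6, 151.4], 0.57)]
top forceps [([385.8, 202.6], 0.39)]
1.1 [ 254.1 -515.8  253.3] [ 1.   0.2 -0.  -0. ] [ 0.9 -0.2 -0.6] 0.9971751690984634 22.0
```

View pics/scene0.png

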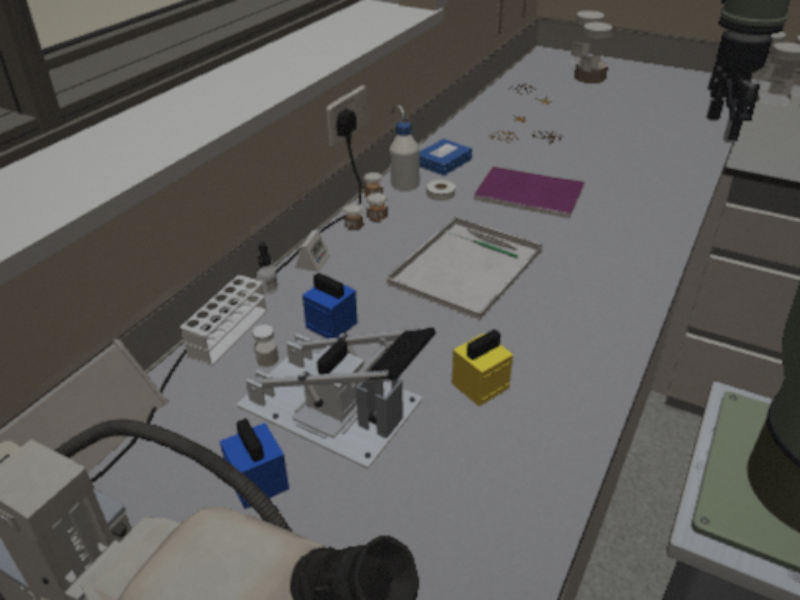

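View pics/top0.png

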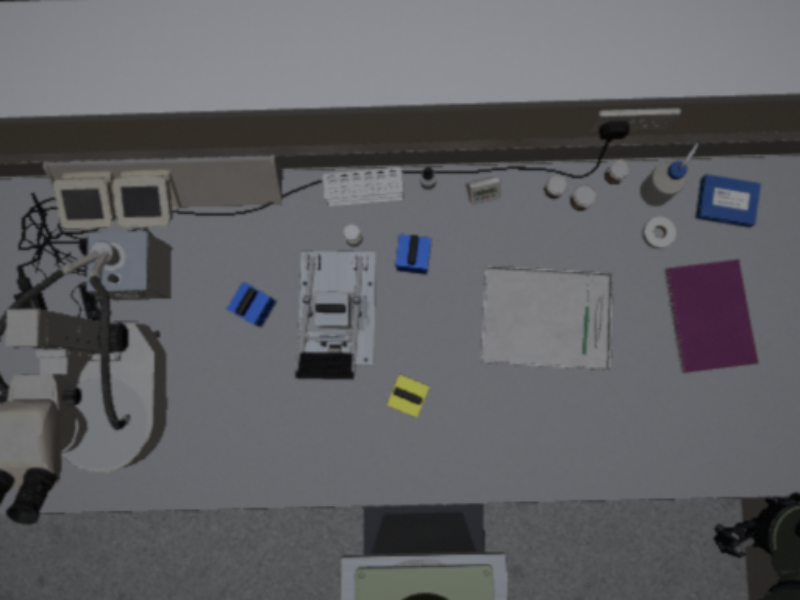

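The scene picture shows four cover-shaped things:
- In the jig, silver with a black rib: scene (210,227), top (210,196).
- Blue: scene (210,184).
- Blue: scene (162,280).
- Yellow: scene (309,221).

The silver one in the jig is the one meant. The tray is at top (350,203), with its tools on the right (−y) side.

```bash
python3 - <<'E'
from h import *
np.set_printoptions(precision=1,suppress=True)
print("rib",tri((210.2,227.5),(209.7,195.6)))
print("latch",tri((243.2,245.1),(210.6,225.5)))
print("pad",tri((253.7,224.5),(205.6,231.1)))
print("jig0",onz("top",(214.9,201.5),0),onz("scene",(215.5,263.2),0), "can",onz("top",(213.7,201.8),10))
print("rib z99",onz("top",(209.7,195.6),99),onz("scene",(210.2,227.5),99))
print("hinge",onz("scene",(179.6,232.5),40))
print("tray",onz("top",(349.6,201),0),onz("scene",(299.8,168.4),0))
cs=np.array([(483,267),(611,272),(610,369),(482,362)])*.64
P=np.array([onz("top",p,18) for p in cs]);print(P,P.mean(0))
J=np.array([onz("top",np.array(p)*.64,10) for p in [(301,251),(376,251),(373,363)]]);print("plate",J)
print("yellow",onz("top",(261,252),83),"blue",onz("top",(264,160),83))
im=camera("top");cv2.imwrite("pics/crop.png",cv2.resize(im[145:255,170:270,::-1],(545,600),interpolation=cv2.INTER_CUBIC))
s=state();print(s["eef_pos"],R.from_quat(s["orientation"]).as_matrix())
E
```

```text
rib (array([628.1, 164.4, 102.2]), np.float64(1.1422929988611035))
latch (array([543.6, 165.5,  89.1]), np.float64(3.567046819271474))
pad (array([520.8, 169. , 159.2]), np.float64(4.680250759348956))
jig0 [621.9 161.5   0. ] [619.  167.4   0. ] can [620.  164.1  10. ]
rib z99 [629.  165.1  99. ] [629.6 161.3  99. ]
hinge [722.2 155.6  40. ]
tray [ 612.2 -260.     0. ] [ 604.9 -270.7    0. ]
[[ 707.9 -135.6   18. ]
 [ 690.8 -388.9   18. ]
 [ 499.1 -375.9   18. ]
 [ 519.2 -126.7   18. ]] [ 604.3 -256.8   18. ]
plate [[752.2 229.   10. ]
 [747.9  77.6  10. ]
 [523.1  87.9  10. ]]
yellow [461.3  19.3  83. ] blue [733.5   3.6  83. ]
[ 254.1 -515.8  253.2] [[ 0.9  0.4 -0. ]
 [ 0.4 -0.9  0. ]
 [ 0.  -0.  -1. ]]
```

View pics/crop.png

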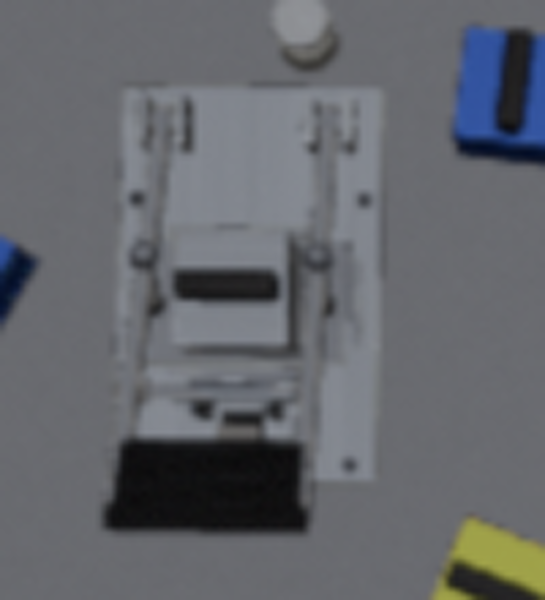

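The crop confirms it: the silver cover with the black rib sits in the jig between the lever arms, and the pad is in front. The jig origin is at about (627,164) with a yaw of about −2°. First I'll turn the tool, then travel high.

```bash
cat >> h.py <<'E'
def yaw(s=None):
    s=s or state();x=R.from_quat(s["orientation"]).as_matrix()[:,0];return np.degrees(np.arctan2(x[1],x[0]))
def go(t,s=None):
    "units (tool axes) from the measured pose to world target"
    s=s or state();M=R.from_quat(s["orientation"]).as_matrix();return M.T@(np.array(t)-s["eef_pos"])/25
E
python3 -c "
from h import *
print(yaw(),R.from_quat(state()['orientation']).as_matrix()[:,2])"
```

```text
26.22888851700254 [-1.35201249e-05  1.43897914e-04 -9.99999990e-01]
```

>>> {"fn": "drive_tool", "kwargs": {"deltas": [[0,0,-0.3,0,0,-1],[0,0,-0.3,0,0,-1],[0,0,-0.3,0,0,-1],[0,0,-0.3,0,0,-1],[0,0,-0.3,0,0,-1],[0,0,-0.3,0,0,-1],[0,0,0,0,0,-1],[0,0,0,0,0,-1],[0,0,0,0,0,-1],[0,0,0,0,0,-1],[0,0,0,0,0,-1],[0,0,0,0,0,-1],[0,0,0,0,0,-0.36],[0,0,0,0,0,0]], "grip": 0}}

```text
time: 2.32
eef_pos: [254.0, -515.8, 298.2]
orientation: [0.719, 0.695, 0.0, -0.0]
ft_force: [1.6, -0.6, -0.0]
width: -0.0
finger_force: 0.0
```

```bash
python3 -c "
from h import *
s=state();print(yaw(),s['eef_pos'],s['time'],s['width'],go([540,165,300]))"
```

```text
88.11608752537198 [ 253.99446531 -515.82549039  298.22593889] 2.3167 -0.00041800210873201113 [27.5944066  10.53876476 -0.06496135]
```

>>> {"fn": "drive_tool", "kwargs": {"deltas": [[0.98,0.5,0,0,0,0],[0.98,0.5,0,0,0,0],[0.98,0.5,0,0,0,0],[0.98,0.5,0,0,0,0],[0.98,0.5,0,0,0,0],[0.98,0.5,0,0,0,0],[0.98,0.5,0,0,0,0],[0.98,0.5,0,0,0,0],[0.98,0.5,0,0,0,0],[0.98,0.5,0,0,0,0],[0.98,0.5,0,0,0,0],[0.98,0.5,0,0,0,0],[0.98,0.5,0,0,0,0],[0.98,0.5,0,0,0,0],[0.98,0.35,0,0,0,0],[0.98,0.35,0,0,0,0],[0.98,0.35,0,0,0,0],[0.98,0.35,0,0,0,0],[0.98,0.35,0,0,0,0],[0.98,0.35,0,0,0,0]]}}

```text
time: 3.98
eef_pos: [498.7, -32.6, 298.4]
orientation: [0.72, 0.694, 0.0, 0.0]
ft_force: [0.3, -0.4, 1.0]
width: -0.002
finger_force: 0.0
```

>>> {"fn": "drive_tool", "kwargs": {"deltas": [[0.98,0.18,0,0,0,0],[0.98,0.18,0,0,0,0],[0.98,0.18,0,0,0,0],[0.98,0.18,0,0,0,0],[0.98,0.18,0,0,0,0],[0.98,0.18,0,0,0,0],[0.98,0.18,0,0,0,0],[0.9,0.18,0,0,0,0],[0,0,0,0,0,0],[0,0,0,0,0,0]]}}

```text
time: 4.82
eef_pos: [540.9, 159.7, 298.1]
orientation: [0.719, 0.695, -0.0, -0.0]
ft_force: [-0.7, -0.9, 1.1]
width: 0.0
finger_force: 0.0
```

```bash
cat >> h.py <<'E'
def wray(p,s):
    c=get_calibration("wrist");H=np.array(c["hand_eye"]);M=R.from_quat(s["orientation"]).as_matrix()
    v=np.array([(p[0]-c["cx"])/c["fx"],(p[1]-c["cy"])/c["fy"]]);th=np.linalg.norm(v)
    d=np.r_[v/th*np.sin(th),np.cos(th)]
    return M@H[:3,3]+s["eef_pos"],M@H[:3,:3]@d
def wonz(p,z,s):
    o,d=wray(p,s);return o+d*(z-o[2])/d[2]
E
cat > look.py <<'E'
from h import *
import sys
np.set_printoptions(precision=1,suppress=True)
s=state();im=camera("wrist");cv2.imwrite(f"pics/{sys.argv[1]}.png",cv2.resize(im[:,:,::-1],(800,600)))
print(s["time"],s["eef_pos"],yaw(s),s["ft_force"])
for t,z in(("cover_rib",99),("press_pad",159),("latch_top",86),("hinge",40),("canister",10),("jig",0),("tray",0)):
    print(t,[(np.round(d["position"]).tolist(),round(d["conf"],2),wonz(d["position"],z,s)) for d in tip_of(t,"wrist")][:3])
E
python3 look.py w1
```

```text
4.8167 [540.9 159.7 298.1] 88.04306095570605 [-0.7 -0.9  1.1]
cover_rib [([399.0, 268.0], 0.87, array([733.4,  11.4,  99. ])), ([343.0, 21.0], 0.83, array([639.6, 322.5,  99. ])), ([332.0, 164.0], 0.68, array([625.7, 161. ,  99. ]))]
press_pad [([229.0, 179.0], 0.86, array([515.6, 164.4, 159. ]))]
latch_top [([265.0, 162.0], 0.94, array([550. , 162.5,  86. ]))]
hinge [([390.0, 158.0], 0.78, array([726.4, 153.2,  40. ])), ([408.0, 170.0], 0.27, array([757.5, 135.5,  40. ]))]
canister []
jig []
tray []
```

View pics/w1.png

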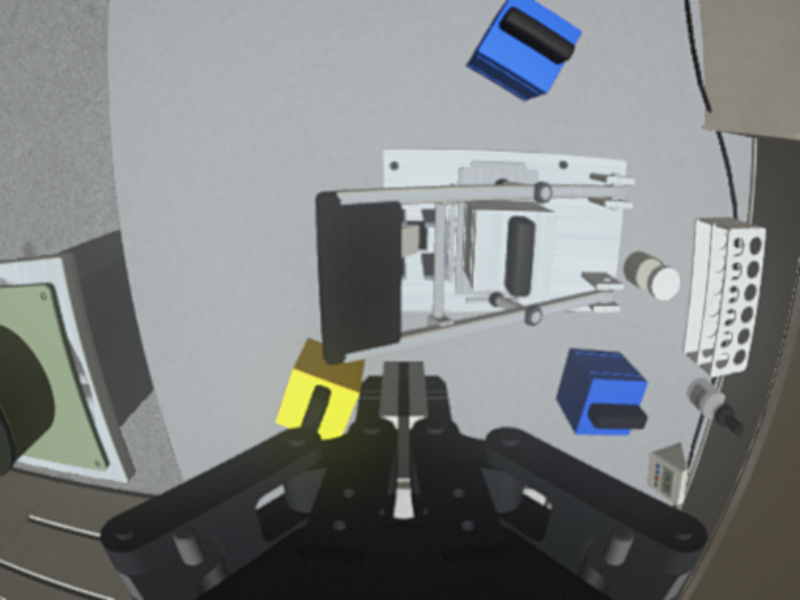

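The picture shows the pad at (229,178), the rib at (332,164) and the latch at (265,162). These agree with the fixed cameras. I'll go above the pad and come down on it.

>>> {"fn": "drive_tool", "kwargs": {"deltas": [[0.1,-0.5,0.5,0,0,0],[0.12,-0.46,0.5,0,0,0],[0,0,0.7,0,0,0],[0,0,0.7,0,0,0],[0,0,0.7,0,0,0],[0,0,0.5,0,0,0],[0,0,0.4,0,0,0],[0,0,0,0,0,0],[0,0,0,0,0,0]]}}

```text
time: 5.97
eef_pos: [517.2, 164.9, 198.4]
orientation: [0.719, 0.695, -0.0, -0.0]
ft_force: [0.6, -0.3, 0.9]
width: -0.001
finger_force: 0.0
```

>>> {"fn": "drive_tool", "kwargs": {"deltas": [[0,0,0.2,0,0,0],[0,0,0.2,0,0,0],[0,0,0.2,0,0,0],[0,0,0.2,0,0,0],[0,0,0,0,0,0]]}}

```text
time: 6.38
eef_pos: [516.9, 165.0, 177.4]
orientation: [0.719, 0.695, -0.0, -0.0]
ft_force: [0.2, -0.7, -0.0]
width: 0.0
finger_force: 0.2
```

>>> {"fn": "drive_tool", "kwargs": {"deltas": [[0,-0.14,0.3,0,0,0],[0,-0.14,0.3,0,0,0],[0,-0.14,0.3,0,0,0],[0,-0.12,0.3,0,0,0],[0,-0.1,0.3,0,0,0],[0,0,0,0,0,0]]}}

```text
time: 6.88
eef_pos: [500.5, 165.6, 139.8]
orientation: [0.719, 0.695, -0.001, -0.0]
ft_force: [-0.3, 0.8, 0.6]
width: -0.002
finger_force: 0.3
```

>>> {"fn": "drive_tool", "kwargs": {"deltas": [[0,-0.08,0.2,0,0,0],[0,-0.07,0.2,0,0,0],[0,-0.06,0.2,0,0,0],[0,-0.05,0.2,0,0,0],[0,-0.04,0.2,0,0,0],[0,0,0,0,0,0]]}}

```text
time: 7.38
eef_pos: [493.3, 165.9, 114.9]
orientation: [0.719, 0.695, -0.0, -0.0]
ft_force: [0.7, -0.3, 1.4]
width: -0.004
finger_force: 0.4
```

>>> {"fn": "drive_tool", "kwargs": {"deltas": [[0,-0.02,0.12,0,0,0],[0,-0.02,0.12,0,0,0],[0,0,0,0,0,0]]}}

```text
time: 7.63
eef_pos: [492.5, 166.0, 109.5]
orientation: [0.719, 0.695, -0.0, -0.0]
ft_force: [-1.7, 0.5, 3.8]
width: 0.0
finger_force: 2.2
```

>>> {"fn": "drive_tool", "kwargs": {"deltas": [[0,-0.01,0.08,0,0,0],[0,-0.01,0.08,0,0,0],[0,0,0,0,0,0]]}}

```text
time: 7.88
eef_pos: [492.0, 166.0, 105.8]
orientation: [0.719, 0.695, -0.0, -0.0]
ft_force: [-2.2, 0.7, 5.1]
width: -0.001
finger_force: 2.3
```

>>> {"fn": "drive_tool", "kwargs": {"deltas": [[0,-0.01,0.08,0,0,0],[0,0,0,0,0,0]]}}

```text
time: 8.05
eef_pos: [492.0, 166.0, 103.9]
orientation: [0.719, 0.695, 0.0, -0.0]
ft_force: [-1.4, -0.1, 5.7]
width: -0.001
finger_force: 2.6
```

>>> {"fn": "drive_tool", "kwargs": {"deltas": [[0,0,0.08,0,0,0],[0,0,0,0,0,0]]}}

```text
time: 8.22
eef_pos: [492.1, 166.0, 101.9]
orientation: [0.719, 0.695, 0.0, -0.0]
ft_force: [-1.1, 0.6, 5.3]
width: 0.001
finger_force: 2.6
```

>>> {"fn": "drive_tool", "kwargs": {"deltas": [[0,0,0.08,0,0,0],[0,0,0,0,0,0]]}}

```text
time: 8.38
eef_pos: [492.0, 166.1, 99.9]
orientation: [0.719, 0.695, 0.0, -0.0]
ft_force: [-1.8, 0.1, 5.5]
width: 0.002
finger_force: 2.7
```

>>> {"fn": "drive_tool", "kwargs": {"deltas": [[0,0,0.08,0,0,0],[0,0,0,0,0,0]]}}

```text
time: 8.55
eef_pos: [492.0, 166.0, 97.9]
orientation: [0.719, 0.695, 0.0, -0.0]
ft_force: [-2.5, 0.0, 5.5]
width: -0.002
finger_force: 2.7
```

>>> {"fn": "drive_tool", "kwargs": {"deltas": [[0,0,0.08,0,0,0],[0,0,0,0,0,0]]}}

```text
time: 8.72
eef_pos: [492.0, 166.1, 95.9]
orientation: [0.719, 0.695, 0.0, -0.0]
ft_force: [-1.6, 0.2, 5.8]
width: 0.001
finger_force: 3.0
```

>>> {"fn": "drive_tool", "kwargs": {"deltas": [[0,0,0.08,0,0,0],[0,0,0,0,0,0]]}}

```text
time: 8.88
eef_pos: [491.8, 166.0, 94.0]
orientation: [0.719, 0.695, -0.0, -0.0]
ft_force: [-4.4, -0.4, 9.3]
width: 0.004
finger_force: 4.5
```

>>> {"fn": "drive_tool", "kwargs": {"deltas": [[0,0,0.08,0,0,0],[0,0,0,0,0,0]]}}

```text
time: 9.05
eef_pos: [491.6, 166.0, 92.0]
orientation: [0.719, 0.695, -0.0, -0.0]
ft_force: [-4.6, 0.3, 9.4]
width: -0.001
finger_force: 4.8
```

>>> {"fn": "drive_tool", "kwargs": {"deltas": [[0,0,0.08,0,0,0],[0,0,0,0,0,0]]}}

```text
time: 9.22
eef_pos: [491.7, 166.1, 90.1]
orientation: [0.719, 0.695, -0.0, -0.0]
ft_force: [-4.1, 1.1, 10.4]
width: 0.003
finger_force: 5.0
```

>>> {"fn": "drive_tool", "kwargs": {"deltas": [[0,0,0.06,0,0,0],[0,0,0,0,0,0]]}}

```text
time: 9.38
eef_pos: [491.6, 166.1, 88.6]
orientation: [0.719, 0.695, -0.0, -0.0]
ft_force: [-5.6, -0.2, 12.5]
width: 0.007
finger_force: 5.4
```

>>> {"fn": "drive_tool", "kwargs": {"deltas": [[0,0,0.06,0,0,0],[0,0,0,0,0,0]]}}

```text
time: 9.55
eef_pos: [491.5, 166.1, 87.1]
orientation: [0.719, 0.695, -0.0, -0.0]
ft_force: [-5.5, 0.9, 11.3]
width: 0.0
finger_force: 5.7
```

>>> {"fn": "drive_tool", "kwargs": {"deltas": [[0,0,0.06,0,0,0],[0,0,0,0,0,0]]}}

```text
time: 9.72
eef_pos: [491.3, 166.1, 85.6]
orientation: [0.719, 0.695, -0.0, -0.0]
ft_force: [-7.5, 1.2, 12.2]
width: 0.004
finger_force: 5.8
```

>>> {"fn": "drive_tool", "kwargs": {"deltas": [[0,0,0.06,0,0,0],[0,0,0,0,0,0]]}}

```text
time: 9.88
eef_pos: [491.6, 166.1, 84.1]
orientation: [0.719, 0.695, -0.0, -0.0]
ft_force: [-6.2, 0.1, 11.4]
width: -0.001
finger_force: 5.7
```

>>> {"fn": "drive_tool", "kwargs": {"deltas": [[0,0,0.06,0,0,0],[0,0,0,0,0,0]]}}

```text
time: 10.05
eef_pos: [491.4, 166.1, 82.5]
orientation: [0.719, 0.695, -0.0, -0.0]
ft_force: [-5.8, 1.4, 10.1]
width: 0.0
finger_force: 4.4
```

>>> {"fn": "drive_tool", "kwargs": {"deltas": [[0,0,0.06,0,0,0],[0,0,0,0,0,0]]}}

```text
time: 10.22
eef_pos: [491.5, 166.1, 81.0]
orientation: [0.719, 0.695, -0.0, -0.0]
ft_force: [-4.8, 0.2, 8.3]
width: 0.002
finger_force: 4.3
```

>>> {"fn": "drive_tool", "kwargs": {"deltas": [[0,0,0.05,0,0,0],[0,0,0,0,0,0]]}}

```text
time: 10.38
eef_pos: [491.7, 166.0, 79.8]
orientation: [0.719, 0.695, -0.0, -0.0]
ft_force: [-3.8, -0.2, 7.9]
width: 0.001
finger_force: 4.1
```

>>> {"fn": "drive_tool", "kwargs": {"deltas": [[0,0,0.04,0,0,0],[0,0,0,0,0,0]]}}

```text
time: 10.55
eef_pos: [491.6, 166.0, 78.8]
orientation: [0.719, 0.695, -0.0, -0.0]
ft_force: [-5.2, 0.8, 8.5]
width: 0.003
finger_force: 4.1
```

>>> {"fn": "drive_tool", "kwargs": {"deltas": [[0,0,0.04,0,0,0],[0,0,0,0,0,0]]}}

```text
time: 10.72
eef_pos: [491.6, 166.0, 77.8]
orientation: [0.719, 0.695, -0.0, -0.0]
ft_force: [-5.4, 0.2, 9.8]
width: -0.004
finger_force: 4.4
```

>>> {"fn": "drive_tool", "kwargs": {"deltas": [[0,0,0.04,0,0,0],[0,0,0,0,0,0]]}}

```text
time: 10.88
eef_pos: [491.5, 166.0, 76.8]
orientation: [0.719, 0.695, -0.0, -0.0]
ft_force: [-5.8, 0.9, 8.7]
width: -0.001
finger_force: 4.4
```

>>> {"fn": "drive_tool", "kwargs": {"deltas": [[0,0,0.04,0,0,0],[0,0,0,0,0,0]]}}

```text
time: 11.05
eef_pos: [491.5, 166.0, 75.8]
orientation: [0.719, 0.695, -0.0, -0.0]
ft_force: [-5.8, 0.1, 8.9]
width: 0.0
finger_force: 4.4
```

>>> {"fn": "drive_tool", "kwargs": {"deltas": [[0,0,0.05,0,0,0],[0,0,0,0,0,0]]}}

```text
time: 11.22
eef_pos: [491.5, 166.0, 74.5]
orientation: [0.719, 0.695, -0.0, -0.0]
ft_force: [-5.7, -0.4, 8.9]
width: 0.003
finger_force: 4.1
```

>>> {"fn": "drive_tool", "kwargs": {"deltas": [[0,0,0.05,0,0,0],[0,0,0,0,0,0]]}}

```text
time: 11.38
eef_pos: [491.5, 166.0, 73.2]
orientation: [0.719, 0.695, -0.0, -0.0]
ft_force: [-3.8, 0.1, 6.5]
width: -0.003
finger_force: 3.3
```

>>> {"fn": "drive_tool", "kwargs": {"deltas": [[0,0,0.05,0,0,0],[0,0,0,0,0,0]]}}

```text
time: 11.55
eef_pos: [491.6, 166.0, 71.9]
orientation: [0.719, 0.695, -0.0, -0.0]
ft_force: [-4.1, 0.5, 6.1]
width: -0.003
finger_force: 2.9
```

```bash
python3 - <<'E'
from h import *
a=camera("scene")[180:310,130:310,::-1];b=camera("wrist")[60:300,150:420,::-1]
cv2.imwrite("pics/p1.png",np.hstack([cv2.resize(a,(400,290),interpolation=2),cv2.resize(b,(326,290))]))
E
```

```text
(no output)
```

View pics/p1.png

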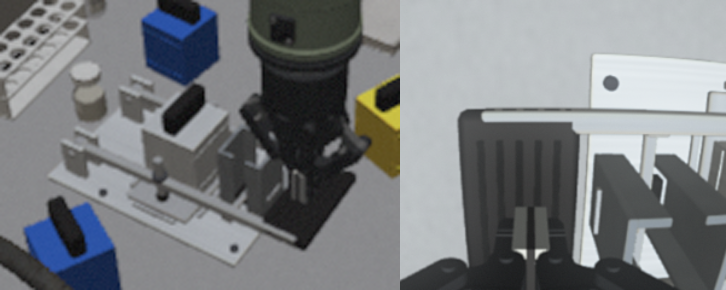

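The lever is nearly level, with the fingertips inside the pad and no sign of the stop yet. I'll continue gently.

>>> {"fn": "drive_tool", "kwargs": {"deltas": [[0,0,0.04,0,0,0],[0,0,0,0,0,0]]}}

```text
time: 11.82
eef_pos: [491.7, 166.0, 70.9]
orientation: [0.719, 0.695, -0.0, -0.0]
ft_force: [-2.7, -0.4, 4.8]
width: -0.002
finger_force: 2.1
```

>>> {"fn": "drive_tool", "kwargs": {"deltas": [[0,0,0.04,0,0,0],[0,0,0,0,0,0]]}}

```text
time: 11.98
eef_pos: [491.8, 166.0, 70.0]
orientation: [0.719, 0.695, -0.0, -0.0]
ft_force: [-4.0, -0.2, 8.3]
width: 0.001
finger_force: 4.0
```

>>> {"fn": "drive_tool", "kwargs": {"deltas": [[0,0,0.04,0,0,0],[0,0,0,0,0,0]]}}

```text
time: 12.15
eef_pos: [491.8, 166.0, 69.1]
orientation: [0.719, 0.695, -0.0, -0.0]
ft_force: [-4.8, 0.6, 10.9]
width: 0.003
finger_force: 5.3
```

>>> {"fn": "drive_tool", "kwargs": {"deltas": [[0,0,0.04,0,0,0],[0,0,0,0,0,0]]}}

```text
time: 12.32
eef_pos: [491.8, 166.0, 68.2]
orientation: [0.719, 0.695, -0.0, -0.0]
ft_force: [-5.0, -0.2, 14.4]
width: -0.001
finger_force: 7.4
```

>>> {"fn": "drive_tool", "kwargs": {"deltas": [[0,0,0.04,0,0,0],[0,0,0,0,0,0]]}}

```text
time: 12.48
eef_pos: [491.7, 166.0, 67.3]
orientation: [0.719, 0.695, -0.0, -0.0]
ft_force: [-6.4, 0.3, 18.3]
width: -0.0
finger_force: 9.3
```

>>> {"fn": "drive_tool", "kwargs": {"deltas": [[0,0,0.04,0,0,0],[0,0,0,0,0,0]]}}

```text
time: 12.65
eef_pos: [491.8, 166.0, 66.5]
orientation: [0.719, 0.695, 0.0, -0.0]
ft_force: [-7.4, -1.3, 21.2]
width: -0.003
finger_force: 10.8
```

At 21 N with a steep rise it is bearing on the buffer, so the catch should be in. I'll release slowly.

>>> {"fn": "drive_tool", "kwargs": {"deltas": [[0,0,-0.1,0,0,0],[0,0,-0.1,0,0,0],[0,0,-0.1,0,0,0],[0,0,-0.1,0,0,0],[0,0,0,0,0,0]]}}

```text
time: 13.07
eef_pos: [492.2, 166.0, 76.2]
orientation: [0.719, 0.695, 0.0, 0.0]
ft_force: [-0.9, 0.2, -0.5]
width: 0.001
finger_force: 0.0
```

>>> {"fn": "drive_tool", "kwargs": {"deltas": [[0,0,-0.2,0,0,0],[0,0,-0.3,0,0,0],[0,0,-0.5,0,0,0],[0,0,0,0,0,0],[0,0,0,0,0,0],[0,0,0,0,0,0],[0,0,0,0,0,0],[0,0,0,0,0,0]]}}

```text
time: 13.73
eef_pos: [491.8, 165.9, 100.5]
orientation: [0.719, 0.695, -0.0, -0.0]
ft_force: [-0.7, -0.1, 0.6]
width: 0.0
finger_force: 0.0
```

```bash
python3 - <<'E'
from h import *
a=camera("scene")[180:310,130:310,::-1];b=camera("wrist")[60:300,150:420,::-1]
cv2.imwrite("pics/p2.png",np.hstack([cv2.resize(a,(400,290),interpolation=2),cv2.resize(b,(326,290))]))
for t in ("cover_rib","latch_top","press_pad"):
    print(t,[(np.round(d["position"]),d["conf"]) for d in tip_of(t,"wrist")[:2]],[(np.round(d["position"]),d["conf"]) for d in tip_of(t,"scene")[:2]])
E
```

```text
cover_rib [(array([496., 361.]), 0.96), (array([480., 252.]), 0.92)] [(array([214., 227.]), 0.74), (array([308., 220.]), 0.7)]
latch_top [(array([360., 249.]), 0.76)] [(array([243., 247.]), 0.85)]
press_pad [(array([247., 225.]), 0.65)] [(array([306., 154.]), 0.6)]
```

View pics/p2.png

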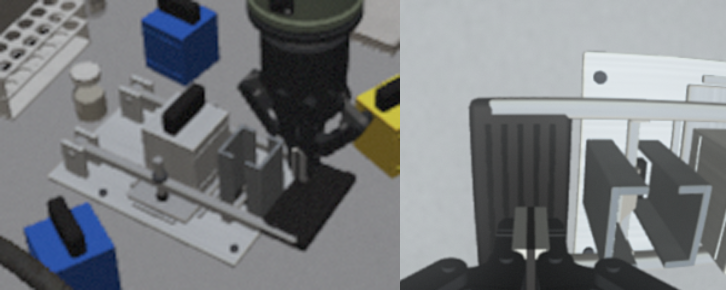

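The lever stays down while the fingers stand clear above it, so it is latched. Next I'll go up and over the cover with the gripper opening.

>>> {"fn": "drive_tool", "kwargs": {"deltas": [[0,0,-1,0,0,0],[0,0,-1,0,0,0],[0,0,-1,0,0,0],[0,0,-1,0,0,0],[0,0,-1,0,0,0],[0,0,-1,0,0,0],[0,0.7,0,0,0,0],[0,0.8,0,0,0,0],[0,0.8,0,0,0,0],[0,0.8,0,0,0,0],[0,0.8,0,0,0,0],[0,0.8,0,0,0,0],[0,0.6,0,0,0,0],[0,0,0,0,0,0],[0,0,0,0,0,0],[0,0,0,0,0,0]], "grip": 1}}

```text
time: 15.47
eef_pos: [623.8, 161.5, 250.7]
orientation: [0.719, 0.695, -0.0, -0.0]
ft_force: [-0.6, 0.2, 0.3]
width: 1.001
finger_force: 0.0
```

```bash
python3 look.py w2; python3 -c "
from h import *
s=state()
for d in regions_of('cover_rib','wrist')[:4]:
    m=d['mask'].astype(np.uint8);c=cv2.findContours(m,0,1)[0]
    if not c: continue
    c=max(c,key=cv2.contourArea);b=cv2.boxPoints(cv2.minAreaRect(c));print(d['conf'],d['position'],[np.round(wonz(p,112,s)[:2]) for p in b])
"
```

```text
15.4667 [623.8 161.5 250.7] 88.04578386678804 [-0.6  0.2  0.3]
cover_rib [([275.0, 9.0], 0.82, array([645.4, 321.9,  99. ])), ([132.0, 288.0], 0.81, array([466.4,  30.2,  99. ])), ([257.0, 179.0], 0.8, array([624.1, 162.2,  99. ]))]
press_pad [([140.0, 167.0], 0.75, array([534.1, 192.5, 159. ])), ([183.0, 175.0], 0.29, array([568.7, 184.6, 159. ]))]
latch_top [([185.0, 178.0], 0.65, array([550. , 161.8,  86. ]))]
hinge [([343.0, 168.0], 0.65, array([724.6, 154.5,  40. ]))]
canister []
jig []
tray []
0.86 [258.4, 172.6] [array([599., 208.]), array([655., 206.]), array([655., 134.]), array([595., 136.])]
0.67 [129.7, 253.4] [array([440.,  60.]), array([505., 121.]), array([522., 104.]), array([460.,  40.])]
0.64 [272.7, 21.8] [array([602., 298.]), array([633., 352.]), array([678., 322.]), array([647., 268.])]
0.56 [331.4, 275.8] [array([672.,  99.]), array([706., 101.]), array([725.,  11.]), array([686.,  10.])]
```

View pics/w2.png

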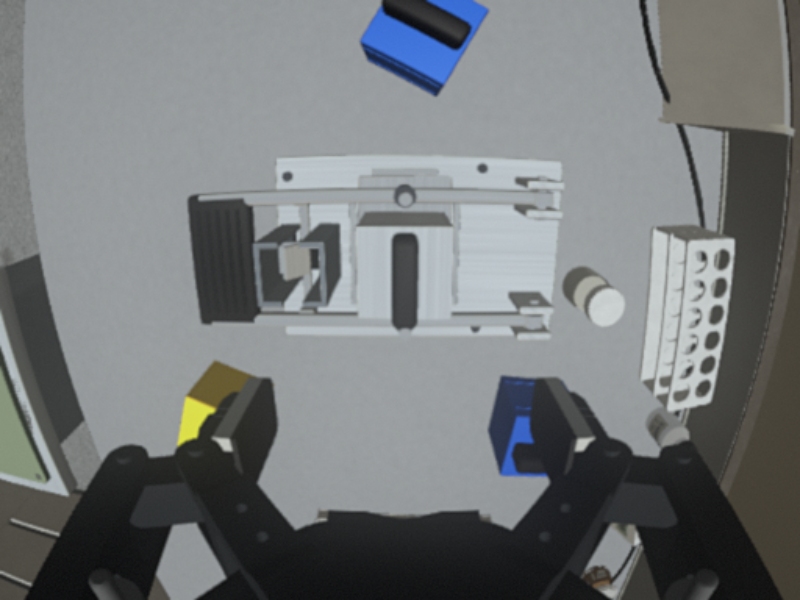

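The rib is at about (258.7,180.5) px, so (626,162) world, parallel to the fingers. The arms lie below. I'll half close and descend.

>>> {"fn": "drive_tool", "kwargs": {"deltas": [[0,0.1,0.5,0,0,0],[0,0,0.8,0,0,0],[0,0,0.8,0,0,0],[0,0,0.8,0,0,0],[0,0,0.8,0,0,0],[0,0,0.6,0,0,0],[0,0,0.5,0,0,0],[0,0,0.35,0,0,0],[0,0,0.2,0,0,0],[0,0,0.1,0,0,0],[0,0,0.07,0,0,0],[0,0,0,0,0,0],[0,0,0,0,0,0]], "grip": 0.55}}

```text
time: 17.0
eef_pos: [627.1, 161.4, 113.3]
orientation: [0.719, 0.695, 0.0, 0.0]
ft_force: [-0.9, -0.7, 0.4]
width: 0.55
finger_force: 0.0
```

>>> {"fn": "drive_tool", "kwargs": {"deltas": [[0,0,0,0,0,0],[0,0,0,0,0,0],[0,0,0,0,0,0],[0,0,0,0,0,0],[0,0,0,0,0,0],[0,0,0,0,0,0],[0,0,0,0,0,0],[0,0,0,0,0,0]], "grip": 0, "grip_force": 60}}

```text
time: 17.67
eef_pos: [626.7, 161.4, 113.1]
orientation: [0.719, 0.695, -0.0, -0.0]
ft_force: [-3.6, -0.1, 4.7]
width: 0.172
finger_force: 61.7
```

The grip is on the rib (15 mm opening). Now I'll pull straight up, slowly at first.

>>> {"fn": "drive_tool", "kwargs": {"deltas": [[0,-0.02,-0.1,0,0,0],[0,-0.02,-0.1,0,0,0],[0,0,-0.1,0,0,0],[0,0,-0.1,0,0,0],[0,0,0,0,0,0]]}}

```text
time: 18.08
eef_pos: [626.0, 161.4, 123.3]
orientation: [0.719, 0.695, 0.0, 0.0]
ft_force: [-1.9, -0.8, 1.7]
width: 0.173
finger_force: 61.1
```

```bash
python3 - <<'E'
from h import *
a=camera("scene")[180:310,130:310,::-1];b=camera("wrist")[60:300,150:420,::-1]
cv2.imwrite("pics/p3.png",np.hstack([cv2.resize(a,(400,290),interpolation=2),cv2.resize(b,(326,290))]))
E
```

```text
(no output)
```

View pics/p3.png

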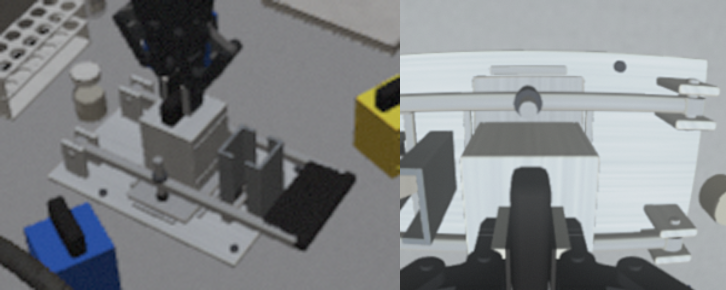

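```bash
cat > cv.py <<'E'
from h import *
for c in("scene","wrist"):
    camera(c)
    for n in("cover","canister"):
        for d in regions_of(n,c)[:4]:
            m=d["mask"];ys,xs=np.where(m);print(c,n,round(d["conf"],2),np.round(d["position"]),xs.min(),xs.max(),ys.min(),ys.max(),m.sum())
E
python3 cv.py
```

```text
scene cover 0.87 [212. 242.] 192 231 221 263 1173
scene cover 0.7 [307. 236.] 289 327 211 259 1400
scene cover 0.59 [162. 296.] 140 183 269 326 1422
scene canister 0.74 [208. 270.] 187 227 257 279 321
scene canister 0.34 [253. 271.] 164 289 218 292 1933
wrist cover 0.93 [270.  12.] 216 313 0 43 2486
wrist cover 0.65 [ 97. 302.] 68 127 280 330 1370
wrist cover 0.59 [261. 214.] 200 315 160 307 10803
wrist cover 0.57 [343. 346.] 331 363 312 362 158
wrist canister 0.67 [250. 132.] 210 301 123 165 1860
```

>>> {"fn": "drive_tool", "kwargs": {"deltas": [[0,0,-0.2,0,0,0],[0,0,-0.2,0,0,0],[0,0,-0.2,0,0,0],[0,0,-0.2,0,0,0],[0,0,0,0,0,0]]}}

```text
time: 18.9
eef_pos: [626.2, 161.5, 144.1]
orientation: [0.719, 0.695, 0.001, 0.0]
ft_force: [-1.9, -0.9, 2.4]
width: 0.169
finger_force: 61.2
```

```bash
python3 cv.py
```

```text
scene cover 0.81 [214. 234.] 191 232 213 258 1371
scene cover 0.75 [308. 235.] 289 327 211 259 1392
scene cover 0.67 [160. 296.] 140 184 268 326 1392
scene cover 0.58 [200. 208.] 195 199 206 210 18
scene canister 0.76 [213. 270.] 188 227 252 280 451
wrist cover 0.75 [103. 296.] 76 142 270 325 1687
wrist cover 0.71 [344. 349.] 328 389 286 368 361
wrist cover 0.59 [257. 211.] 199 315 160 307 10915
wrist cover 0.56 [269.  17.] 217 313 0 46 2794
wrist canister 0.91 [259. 151.] 216 298 121 160 1803
```

The cover moves with the hand (the wrist view of it is unchanged) and the canister stays put. I'll continue straight up.

>>> {"fn": "drive_tool", "kwargs": {"deltas": [[0,0,-0.3,0,0,0],[0,0,-0.3,0,0,0],[0,0,-0.3,0,0,0],[0,0,-0.3,0,0,0],[0,0,-0.3,0,0,0],[0,0,-0.4,0,0,0],[0,0,-0.6,0,0,0],[0,0,-0.8,0,0,0],[0,0,-0.8,0,0,0],[0,0,-0.8,0,0,0],[0,0,-0.8,0,0,0],[0,0,0,0,0,0],[0,0,0,0,0,0]]}}

```text
time: 20.28
eef_pos: [626.1, 161.5, 286.6]
orientation: [0.719, 0.695, 0.001, 0.0]
ft_force: [-0.2, -0.6, -2.2]
width: 0.168
finger_force: 60.9
```

```bash
python3 cv.py; python3 - <<'E'
from h import *
print(go([604,-240,285]),yaw())
a=camera("scene")[150:310,130:310,::-1];b=camera("wrist")[60:384,150:420,::-1]
cv2.imwrite("pics/p4.png",np.hstack([cv2.resize(a,(400,355),interpolation=2),cv2.resize(b,(300,355))]))
E
```

```text
scene cover 0.86 [162. 294.] 141 184 268 325 1351
scene cover 0.82 [307. 235.] 289 327 211 258 1372
scene cover 0.8 [216. 209.] 195 227 197 217 312
scene cover 0.78 [207. 181.] 185 229 155 207 1718
scene canister 0.61 [214. 251.] 187 230 228 280 1258
wrist cover 0.96 [269.  25.] 232 304 0 63 3017
wrist cover 0.81 [333. 255.] 310 365 230 279 2228
wrist cover 0.78 [147. 257.] 121 178 221 289 2583
wrist cover 0.67 [257. 213.] 200 315 161 307 10769
wrist canister 0.77 [254. 139.] 230 285 111 160 2176
[-1.60707701e+01 -3.18306554e-01 -4.43665885e-03] 88.0331703829091
```

View pics/p4.png

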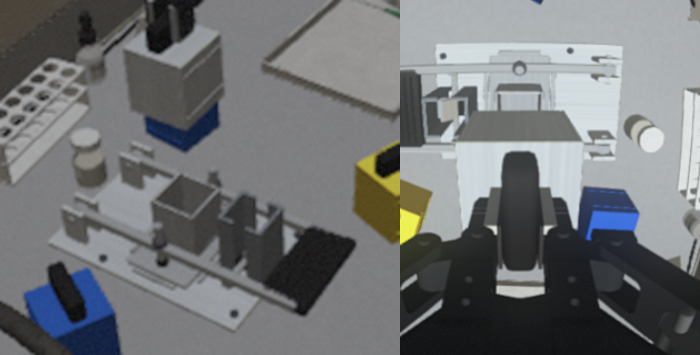

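The cover hangs free and the open canister stays in the jig with the lever down. On to the tray.

>>> {"fn": "drive_tool", "kwargs": {"deltas": [[-0.5,0,0,0,0,0],[-0.8,0,0,0,0,0],[-0.95,0,0,0,0,0],[-0.95,0,0,0,0,0],[-0.95,0,0,0,0,0],[-0.95,0,0,0,0,0],[-0.95,0,0,0,0,0],[-0.95,0,0,0,0,0],[-0.95,0,0,0,0,0],[-0.95,0,0,0,0,0],[-0.95,0,0,0,0,0],[-0.95,-0.1,0,0,0,0],[-0.95,-0.1,0,0,0,0],[-0.95,-0.1,0,0,0,0],[-0.95,0,0,0,0,0],[-0.95,0,0,0,0,0],[-0.95,0,0,0,0,0],[-0.5,0,0,0,0,0],[0,0,0,0,0,0],[0,0,0,0,0,0]]}}

```text
time: 22.35
eef_pos: [604.4, -239.5, 285.0]
orientation: [0.719, 0.695, 0.0, -0.0]
ft_force: [0.9, 1.1, -1.9]
width: 0.172
finger_force: 60.7
```

```bash
python3 - <<'E'
from h import *
s=state();print(s["eef_pos"],yaw(s),s["ft_force"],go([604,-240,115]))
camera("wrist")
for d in tip_of("tray","wrist")[:2]: print(d["conf"],d["position"],wonz(d["position"],0,s))
for d in regions_of("tray","wrist")[:2]:
    b=cv2.boxPoints(cv2.minAreaRect(max(cv2.findContours(d["mask"].astype(np.uint8),0,1)[0],key=cv2.contourArea)));print(d["conf"],[np.round(wonz(p,18,s)[:2]) for p in b])
E
```

```text
[ 604.37910773 -239.48329794  285.04512329] 87.9923615839851 [ 0.92390203  1.14766609 -1.85976008] [-0.02530599 -0.01234889  6.80179495]
0.93 [256.2, 163.5] [ 602.20761963 -255.4266113     0.        ]
0.55 [array([ 485., -373.]), array([ 521., -120.]), array([ 712., -134.]), array([ 709., -392.])]
```

>>> {"fn": "drive_tool", "kwargs": {"deltas": [[0,0,0.5,0,0,0],[0,0,0.8,0,0,0],[0,0,0.9,0,0,0],[0,0,0.9,0,0,0],[0,0,0.9,0,0,0],[0,0,0.9,0,0,0],[0,0,0.8,0,0,0],[0,0,0.6,0,0,0],[0,0,0.3,0,0,0],[0,0,0.2,0,0,0],[0,0,0,0,0,0],[0,0,0,0,0,0]]}}

```text
time: 23.5
eef_pos: [605.0, -239.2, 116.0]
orientation: [0.719, 0.695, 0.0, 0.0]
ft_force: [-0.2, -0.1, -1.2]
width: 0.175
finger_force: 60.8
```

>>> {"fn": "drive_tool", "kwargs": {"deltas": [[0,0,0.16,0,0,0],[0,0,0.16,0,0,0],[0,0,0.12,0,0,0],[0,0,0,0,0,0]]}}

```text
time: 23.83
eef_pos: [604.4, -239.3, 103.7]
orientation: [0.719, 0.695, -0.0, -0.0]
ft_force: [-1.0, 0.4, -1.1]
width: 0.172
finger_force: 60.8
```

>>> {"fn": "drive_tool", "kwargs": {"deltas": [[0,0,0.08,0,0,0],[0,0,0,0,0,0]]}}

```text
time: 24.0
eef_pos: [604.5, -239.4, 102.0]
orientation: [0.719, 0.695, -0.0, -0.0]
ft_force: [-1.1, -0.2, -0.9]
width: 0.172
finger_force: 60.8
```

>>> {"fn": "drive_tool", "kwargs": {"deltas": [[0,0,0.05,0,0,0],[0,0,0,0,0,0]]}}

```text
time: 24.17
eef_pos: [604.6, -239.4, 100.9]
orientation: [0.719, 0.695, 0.0, -0.0]
ft_force: [-0.0, -0.7, -1.4]
width: 0.17
finger_force: 60.8
```

>>> {"fn": "drive_tool", "kwargs": {"deltas": [[0,0,0.04,0,0,0],[0,0,0,0,0,0]]}}

```text
time: 24.33
eef_pos: [604.5, -239.4, 99.9]
orientation: [0.719, 0.695, -0.0, -0.0]
ft_force: [0.4, 0.2, -1.1]
width: 0.169
finger_force: 60.8
```

>>> {"fn": "drive_tool", "kwargs": {"deltas": [[0,0,0.03,0,0,0],[0,0,0,0,0,0]]}}

```text
time: 24.5
eef_pos: [604.6, -239.4, 99.2]
orientation: [0.719, 0.695, -0.0, -0.0]
ft_force: [0.9, 0.1, -0.8]
width: 0.17
finger_force: 60.8
```

>>> {"fn": "drive_tool", "kwargs": {"deltas": [[0,0,0.03,0,0,0],[0,0,0,0,0,0]]}}

```text
time: 24.67
eef_pos: [604.6, -239.4, 98.7]
orientation: [0.719, 0.695, 0.0, 0.0]
ft_force: [-1.5, 0.1, 2.0]
width: 0.177
finger_force: 61.1
```

>>> {"fn": "drive_tool", "kwargs": {"deltas": [[0,0,0.03,0,0,0],[0,0,0,0,0,0]]}}

```text
time: 24.83
eef_pos: [604.6, -239.5, 98.7]
orientation: [0.719, 0.695, 0.0, 0.0]
ft_force: [-6.3, 1.6, 14.2]
width: 0.169
finger_force: 62.8
```

It has touched the floor at the expected height. I'll ease slightly, release and rise.

>>> {"fn": "drive_tool", "kwargs": {"deltas": [[0,0,-0.02,0,0,0],[0,0,0,0,0,0]]}}

```text
time: 25.0
eef_pos: [604.6, -239.4, 98.7]
orientation: [0.719, 0.695, 0.0, 0.0]
ft_force: [-3.5, 1.7, 8.7]
width: 0.174
finger_force: 62.2
```

>>> {"fn": "drive_tool", "kwargs": {"deltas": [[0,0,0,0,0,0],[0,0,0,0,0,0],[0,0,0,0,0,0],[0,0,0,0,0,0],[0,0,0,0,0,0],[0,0,0,0,0,0]], "grip": 0.6}}

```text
time: 25.5
eef_pos: [604.6, -239.4, 98.2]
orientation: [0.719, 0.695, 0.0, -0.0]
ft_force: [0.2, -0.1, 0.2]
width: 0.599
finger_force: 0.0
```

>>> {"fn": "drive_tool", "kwargs": {"deltas": [[0,0,-0.3,0,0,0],[0,0,-0.5,0,0,0],[0,0,-0.8,0,0,0],[0,0,-0.8,0,0,0],[0,0,-0.8,0,0,0],[0,0,-0.8,0,0,0],[0,0,-0.8,0,0,0],[0,0,0,0,0,0],[0,0,0,0,0,0],[0,0,0,0,0,0]]}}

```text
time: 26.33
eef_pos: [604.5, -239.4, 218.6]
orientation: [0.719, 0.695, 0.0, 0.0]
ft_force: [-0.6, -0.6, 0.2]
width: 0.601
finger_force: 0.0
```

```bash
python3 - <<'E'
from h import *
a=camera("scene")[90:310,130:400,::-1];b=camera("wrist")[:,:,::-1]
cv2.imwrite("pics/p5.png",np.hstack([cv2.resize(a,(420,342),interpolation=2),cv2.resize(b,(380,342))]))
E
```

```text
(no output)
```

View pics/p5.png

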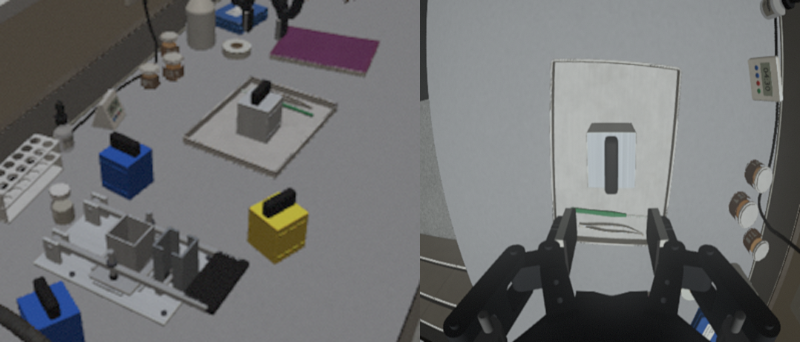

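The picture shows the cover upright near the middle of the tray, clear of the tools. The lever is down and the canister is in the jig.

```bash
python3 -c "
from bench import *
print(job_done())"
```

```text
the job is handed in; nothing more can be done
None
```

I handed the job in at about 26 s: the lever is latched, the canister is still in the jig, and the cover stands upright and released on the clear floor of the tray; `job_done()` gave no verdict.

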